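Set a carving template on the index pin of its jig

ROBOT

A 7-joint arm with a two-finger parallel gripper is mounted at the origin on the work surface. World frame = base frame: x ahead of the robot, y to its left, z up, the work surface at z = 0. Lengths are in m, angles in rad, forces in N, time in s.
With the tool pointing down it reaches from about 0.35 to 0.9 m from the base axis. Payload 8.1 kg.
Tool frame: the origin (TCP) lies midway between the tips of the shut fingers; the grasp point (between the pads) lies 19 mm behind it; x points along the fingers, y is the direction in which the jaws open and shut, and the axes are right-handed (so a half turn about x gives the same grasp; the last joint's range is limited). The gripper opens to 92 mm and grips with 3 to 60 N. Pads are 19 mm wide; open, the fingers measure 130 mm over their backs; the gripper's body (75 mm by 190 mm) begins 47 mm behind the grasp point.
Start: joints at [-1.255, 0.434, 0.025, 1.573, -0.012, 1.134, -0.075], TCP at [0.254, 0.571, 0.227] pointing down, gripper open.
Joint ranges: [-2.62, 2.62], [-0.44, 2.09], [-1.27, 1.32], [0.08, 2.57], [-1.32, 4.46], [0.12, 2], [-2.74, 2.74]. Speed limits (rad/s): [2.22, 2.22, 3.01, 3.01, 3.14, 3.14, 3.14].

INTERFACE

Orientations are given as a unit quaternion [x, y, z, w].
In Python, from plant import env gives the robot as it stands. The module is installed in compiled form; this text tells all that it offers.
- The arm moves only by the shell command python3 -m handwheel 'ROWS' [FORCE]. ROWS is JSON, a list of rows, each a list of 3 entries, a list of its own where there are three numbers: the finger opening in cm, from 0 to 9.18, then the shift along the tool's x, y, z in cm, then the turn about the tool's x in degrees. In form: [[fingers, [tx, ty, tz], yaw], ...]. A call has exactly 5 rows; each row shifts and turns the commanded pose from where the row before left it, along the tool's axes as they then stand; what a row does not reach is not made up. A row lasts 1/12 s, in which the tool goes at most 41.7 mm and 7.16 degrees, less where a joint would pass 70% of its speed; a pose out of reach is approached as far as the arm can. A call with a gripper value outside its range is refused whole. The fingers move at their own pace and stop on an object; FORCE is the grip in N (left out, the last holds). Time passes only in rows, so rows that do not move let the fingers close, or fill a call up. It gives the time, the measured TCP pose, the force and the opening at its end, in the units of the state.
- env.read_state(): the state, without advancing time (a new reading comes with each control period).
- env.camera(name): name is "side" or "top"; returns the picture (400x640x3 uint8, red, green, blue); there is no depth.
- env.camera_model(name): a dict with "K" (3x3 intrinsics, pixels), "rvec" (rotation vector, rad) and "tvec" (3), from world to camera coordinates, as OpenCV has them. Camera axes: x right, y down, z forward; pixel columns grow to the right and rows downward; lengths in m; the calibration is good to about 2 mm. A picture is of the moment at which its call begins. camera_model takes no time and is no camera call.
- env.finish_job(): hands the job in, once; it reports no verdict.
The state is a dict: "t": time; "joint_pos": joint angles; "qvel": joint speeds; "joint_torque": joint torques, N m; "tool_pos": TCP position; "ee_rot": TCP orientation; "wrist_force": force on the tool from outside, world axes, zero at the start; "moment": the same for the moment, N m; "width": finger opening in m.
Only numpy, scipy, OpenCV 4.12 (cv2) and the standard library are available. Lean on these libraries where they do the work, as an engineer would, in place of code of your own. Each camera call takes 0.05 s, during which the arm holds its last target.

TASK

Fit the plywood carving template onto the jig: pick it up by its handle, rest its underside lightly on the tip of the jig's steel pin beside the template's round hole, and slide it across the tip until the hole finds the pin and the template drops flat onto the panel. Then turn it about the pin until its long edge lies against the steel stop bar, and let go. Work gently: never press the template against the jig with more than about 25 N, and leave everything else on the table where it is.

Things in the scene. Friction and masses are not known exactly. Their poses are not given: they have to be found in the camera images.
- template: Loose plywood plate 160 (x) x 110 (y) x 8 mm with a handle, 0.15 to 0.28 kg, flat on the table at first. Origin: centre of the underside, z up. One round hole, and four rectangular openings that are only pattern (27 x 27 mm at x = -52, y = +-28; 35 x 17 mm at x = 45, y = +-36). The strip |y| < 14 mm between handle and hole is solid.
- template_hole (a point): Centre of the template's round through hole, 13 mm in diameter, on its underside: (50, 0, 0) mm in the template's frame. Axes as the template's.
- template_corner (a point): Point on the lower edge of the template's long +y side, near its rear end: (-75, 55, 0) mm in the template's frame. This edge goes against the stop bar.
- template_grip (a point): Point in the template's handle: (0, 0, 36) mm in its frame. The handle is a dark wooden block 56 (x) x 20 (y) mm on the plate's centre, 8 to 52 mm above the underside: grip it across y.
- jig: Fixed jig; origin: centre of its underside, z up. Base board 250 (x) x 190 (y) x 16 mm; on it a pale panel 220 x 116 mm, its flat top (the deck) 24 mm above the table. A template turned home has its x and y axes along the jig's and its +y long edge on the stop bar.
- bar_face (a point): Middle of the steel stop bar's inner face at deck height: (-55, 56, 24) mm in the jig's frame. The bar runs along x from -110 to 0, its inner face at y = +56, its top 10 mm above the deck.
- slot_mid (a point): Middle of the dark 46 mm slot in the deck: (50, 0, 24) mm in the jig's frame, axes as the jig's. A steel pin, 10 mm thick, stands 14 mm above the deck, its top 3.5 mm tapering to a flat tip 5 mm across. It is clamped rigidly in the slot at y = 0, but where along x is not measured: anywhere within 12 mm of this point, different each time.
- brush: Bystander, to be left where it is: flat wooden brush 150 mm long; origin at its underside.
- dish: Bystander, to be left where it is: round dark wooden dish 130 mm across; origin at its underside.
- casket: Bystander, to be left where it is: closed dark wooden box 84 x 114 x 58 mm; origin at its underside.
- mallet: Bystander, to be left where it is: lying wooden mallet, round head 72 mm thick, 230 mm long over all; origin at its underside.
- chisel: Bystander, to be left where it is: slim hand tool with wooden handle, 200 mm long; origin at its underside.
- finial: Bystander, to be left where it is: small turned wooden finial 62 mm tall; origin at its underside.
- napkin_ring: Bystander, to be left where it is: wooden ring 48 mm across, 28 mm tall; origin at its underside.
Things that resemble listed ones, but are neither listed nor needed, are in the scene too. Leave any green look-alike of the template alone.

How it is judged:
On the way, in this order (a step that is already met when the one before it is completed fails the run):
1. the template rests level on the tip of the pin, near the hole but not in it (underside 12 to 17 mm above the deck, within 50 mm of the slot's middle, touching the jig) (z of template_hole in the frame of slot_mid between 0.012 and 0.017 m and horizontal distance between template_hole and slot_mid below 0.05 m and angle between template's own z axis and vertical below 0.1 rad and contact force between template and jig above 0.3 N), for 0.2 s.
2. the hole has dropped over the pin and the template lies flat on the deck (x of template_hole in the frame of slot_mid between -0.016 and 0.016 m and y of template_hole in the frame of slot_mid between -0.004 and 0.004 m and z of template_hole in the frame of slot_mid below 0.002 m and angle between template's own z axis and vertical below 0.03 rad), for 0.2 s.
At the end, for the whole second after the job is handed in: The template lies flat on the deck (within 2 mm at the hole, tilt under 0.03 rad) with the pin in its round hole (hole within 4 mm of the slot's line, 16 mm of its middle), its +y edge within 3.5 mm of the stop bar at the rear corner and parallel within 0.05 rad, released and at rest (all of step 2 and y of template_corner in the frame of jig above 0.0525 m and angle between the x axis of template and the x axis of jig, either way round below 0.05 rad and linear speed of template below 0.01 m/s and contact force between template and the fingers below 0.1 N); the robot touches nothing.
It fails at once if the gripped template is pressed against the jig with more than 25 N (contact force between template and jig above 25 N and contact force between template and the fingers above 1 N).
It fails at once if another thing on the table is moved by more than 20 mm (distance of any of brush, dish, casket, mallet, chisel, finial, napkin_ring from where it was at the start of the episode above 0.02 m).
It also fails if it takes over 69 s, if anything falls off the work surface, if the arm or the gripper's body presses on something with over 40 N, if the wrist force passes 120 N, or if a joint passes its speed limit or range.

## Working session

There is one attempt and no reset: what is moved stays moved. The work goes in short steps, Python scripts to look and compute and a shell command to move; the robot and the scene stay as the last step left them, time stands still between calls to the robot, and variables do not carry over. Pictures are saved under pics/ and viewed, and the job is handed in when it is done.

```bash
mkdir -p pics; ls; python3 - <<'E'
from plant import env
import cv2
for n in("side","top"):
    cv2.imwrite(f"pics/{n}0.png",env.camera(n)[:,:,::-1]); m=env.camera_model(n); print(n,m)
print(env.read_state())
E
```

```text
pics
side {'K': array([[437.84530377,   0.        , 314.68823203],
       [  0.        , 437.84530377, 199.25815728],
       [  0.        ,   0.        ,   1.        ]]), 'rvec': array([ 1.96630013, -0.86679617,  0.46401618]), 'tvec': array([-0.24688021,  0.32657385,  1.0130407 ])}
top {'K': array([[454.91980809,   0.        , 320.55569253],
       [  0.        , 454.91980809, 190.51441414],
       [  0.        ,   0.        ,   1.        ]]), 'rvec': array([ 2.21532688, -2.16401335,  0.11217954]), 'tvec': array([0.12485875, 0.51646862, 1.43916059])}
{'t': 0.1, 'joint_pos': array([-1.25458878,  0.43520059,  0.02499385,  1.5740103 , -0.01162122,
        1.13399993, -0.07508044]), 'qvel': array([ 0.0012421 , -0.00170123,  0.00292941, -0.00131887,  0.00095341,
        0.0007977 ,  0.00100942]), 'joint_torque': array([ 2.61452362e-03, -6.69125605e+01,  9.87794772e-01, -3.15142322e+01,
       -6.04384881e-02,  3.74442071e-02,  1.87301362e-05]), 'tool_pos': array([0.25403394, 0.57053588, 0.22599268]), 'ee_rot': array([ 0.14650109,  0.69171922, -0.14753437,  0.69158916]), 'wrist_force': array([-0.01954656,  0.534004  ,  0.191233  ]), 'moment': array([ 0.02679787,  0.03210977, -0.04917766]), 'width': 0.09173061430495955}
```

View pics/side0.png

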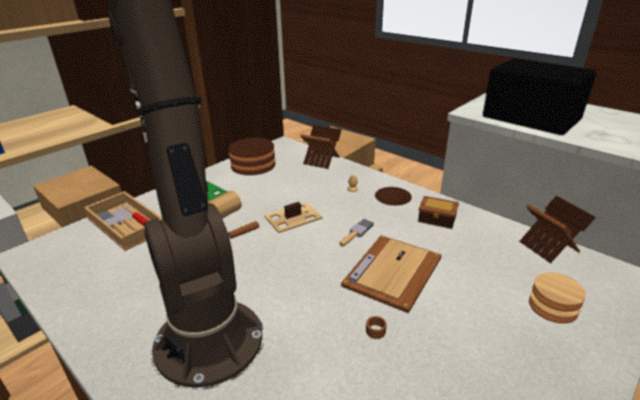

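View pics/top0.png

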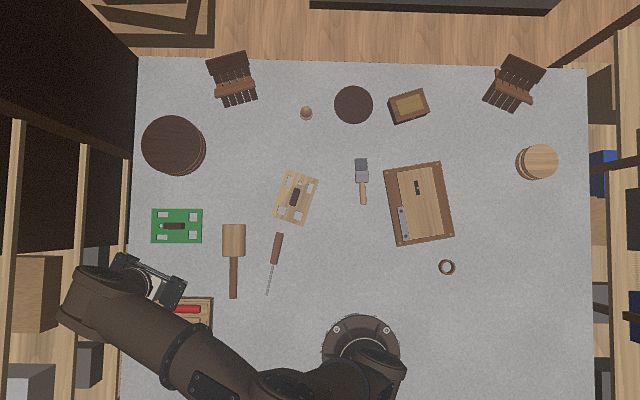

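```bash
python3 - <<'E'
import cv2,numpy as np
a=cv2.imread("pics/top0.png"); 
x=cv2.resize(a[155:240,260:330],None,fx=7,fy=7,interpolation=cv2.INTER_CUBIC)
cv2.imwrite("pics/c1.png",x)
x=cv2.resize(a[155:255,375:465],None,fx=6,fy=6,interpolation=cv2.INTER_CUBIC)
cv2.imwrite("pics/c2.png",x)
b=cv2.imread("pics/side0.png")
x=cv2.resize(b[230:310,335:445],None,fx=7,fy=7,interpolation=cv2.INTER_CUBIC)
cv2.imwrite("pics/c3.png",x)
E
```

```text
(no output)
```

View pics/c1.png

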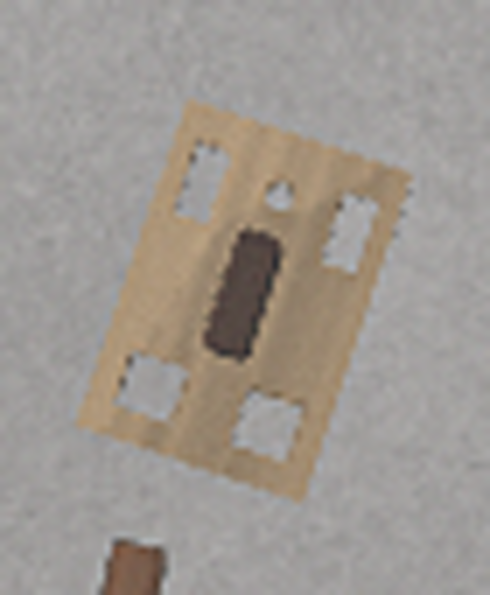

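View pics/c2.png

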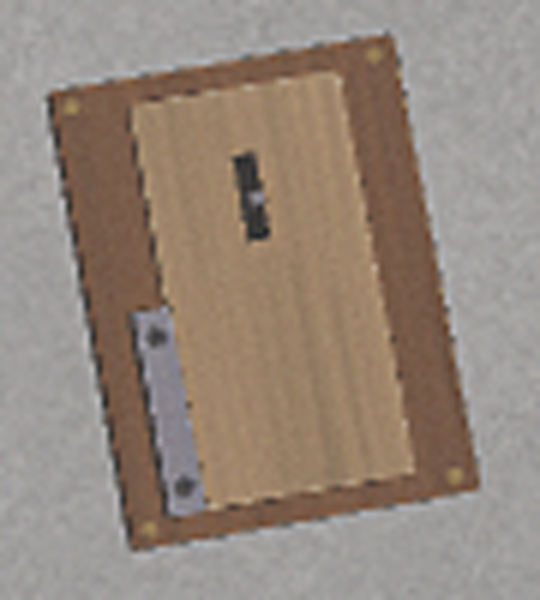

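View pics/c3.png

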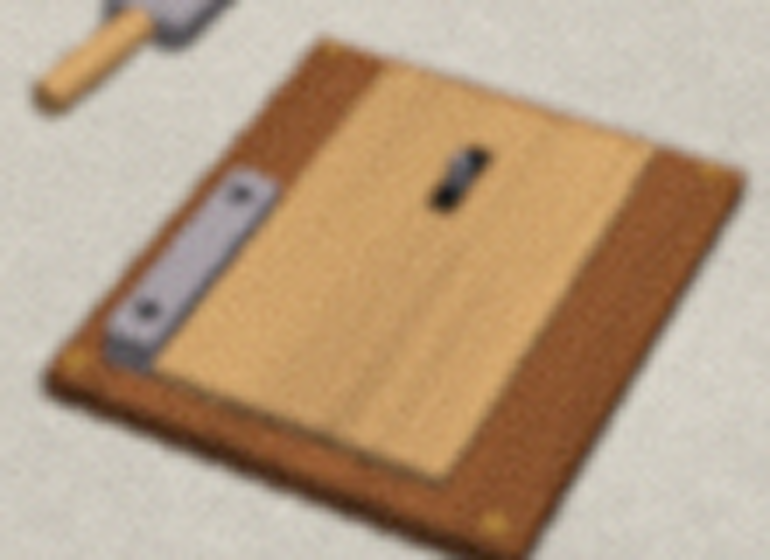

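```bash
cat > h.py <<'E'
import numpy as np,cv2
from scipy.optimize import least_squares
from scipy.spatial.transform import Rotation as R
from plant import env
M={n:env.camera_model(n) for n in("side","top")}
def proj(n,P): return cv2.projectPoints(np.asarray(P,float).reshape(-1,3),M[n]["rvec"],M[n]["tvec"],M[n]["K"],None)[0][:,0]
def un(p,s,ox,oy): return (np.asarray(p,float)+.5)/s-.5+[ox,oy]
def place(q,P):
    P=np.asarray(P,float); c,s=np.cos(q[2]),np.sin(q[2])
    return np.c_[q[0]+c*P[:,0]-s*P[:,1], q[1]+s*P[:,0]+c*P[:,1], P[:,2]]
def fit(obs,q0):  # obs: list (cam, P mm, px)
    f=lambda q:np.concatenate([(proj(n,place(q,np.array(P)/1000))-px).ravel() for n,P,px in obs])
    return least_squares(f,q0,loss='soft_l1'),f
def ray(n,px,z):
    m=M[n];r=cv2.Rodrigues(m["rvec"])[0];C=-r.T@m["tvec"];d=r.T@np.linalg.inv(m["K"])@[px[0],px[1],1]
    return C+d*(z-C[2])/d[2]
E
python3 - <<'E'
from h import *
np.set_printoptions(precision=4,suppress=True)
pan=[(110,58,24),(110,-58,24),(-110,-58,24)]
t=("top",pan,un([(133,103),(338,72),(413,470)],6,375,155))
s=("side",pan,un([(383,65),(655,150),(443,482)],7,335,230))
slt=("top",[(73,0,24),(27,0,24)],un([(244,153),(259,242)],6,375,155))
sls=("side",[(73,0,24),(27,0,24)],un([(482,152),(440,208)],7,335,230))
for o in([t,slt],[s,sls],[t,s,slt,sls]):
    r,f=fit(o,[.45,-.15,.1]); print(r.x,f(r.x).round(1))
jq=r.x
print("pin top",ray("top",un([(258,198)],6,375,155)[0],.038),"pin side",ray("side",un([(463,170)],7,335,230)[0],.034))
from numpy import cos,sin
tp=[(80,55,8),(80,-55,8),(-80,-55,8),(-80,55,8),(50,0,8),(0,0,52)]
px=un([(189,100),(412,176),(302,500),(78,426),(280,194),(244,294)],7,260,155)
r,f=fit([("top",tp,px)],[.45,.15,-.3]); print("tmpl",r.x,f(r.x).round(1))
E
```

```text
[ 0.4818 -0.1811  0.1842] [-0.9  0.1  0.2 -0.4  0.   0.8  0.2  0.2  0.3 -0.6]
[ 0.4814 -0.182   0.2014] [ 0.4 -0.2 -0.4 -0.3  0.1 -0.2  0.1  0.1 -0.1  1. ]
[ 0.4817 -0.1816  0.1948] [-1.1  0.3 -0.1 -0.5  0.5  0.6  0.7 -0.3 -0.3 -0.2 -0.3 -0.4  0.2  0.2
  0.4 -0.5  0.2  0.  -0.1  0.9]
pin top [ 0.5288 -0.1713  0.038 ] pin side [ 0.5268 -0.1743  0.034 ]
tmpl [ 0.4903  0.2196 -0.2992] [-0.1 -0.3  0.3 -0.4  0.2  0.4 -0.3  0.1  0.1  0.4 -0.2 -0.2]
```

```bash
python3 - <<'E'
import cv2,numpy as np
b=cv2.imread("pics/side0.png")
x=cv2.resize(b[190:240,255:330],None,fx=10,fy=10,interpolation=cv2.INTER_CUBIC)
cv2.imwrite("pics/c4.png",x)
E
```

```text
(no output)
```

View pics/c4.png

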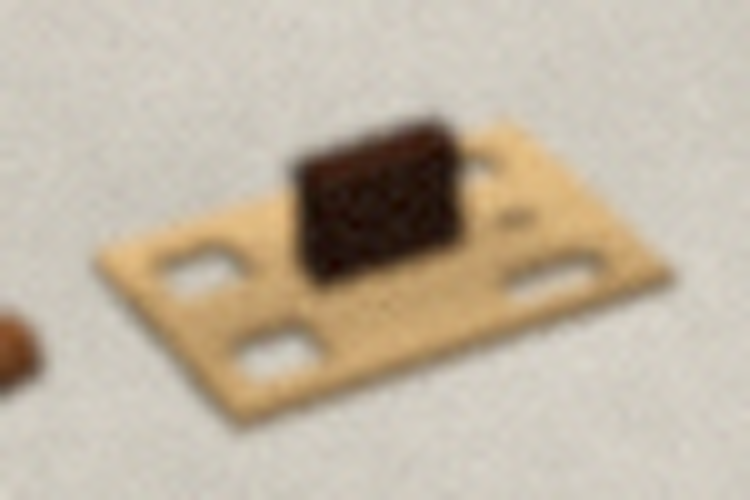

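```bash
cat >> h.py <<'E'
def togo(pos,yaw,st=None):
    """yaw: direction (world) of template x; jaws (tool y) must lie across it"""
    st=st or env.read_state(); r=R.from_quat(st["ee_rot"]).as_matrix()
    y=r[:,1]; cur=np.arctan2(y[1],y[0])-np.pi/2   # tool y = template y
    d=(yaw-cur+np.pi/2)%np.pi-np.pi/2
    # tool x points down: turn +a about tool x => world yaw -a
    print("t",round(st["t"],2),"tcp",st["tool_pos"].round(4),"axis",r[:,0].round(3),"cur yaw",round(cur,3),"F",st["wrist_force"].round(2),"w",round(st["width"],4))
    print("shift cm (tool xyz)",(r.T@(np.array(pos)-st["tool_pos"])*100).round(2),"turn deg",round(-np.degrees(d),1),"j7",st["joint_pos"][6].round(2))
E
python3 -c "
from h import *
togo([.4903,.2196,.2],-.299)"
```

```text
t 0.1 tcp [0.254  0.5705 0.226 ] axis [-0.    -0.001 -1.   ] cur yaw -0.419 F [-0.02  0.53  0.19] w 0.0917
shift cm (tool xyz) [  2.64 -22.45  35.86] turn deg -6.9 j7 -0.08
```

```bash
python3 -m handwheel '[[9.18,[0,0,0],-6.9],[9.18,[0,-1.5,3],0],[9.18,[0,-2,3.4],0],[9.18,[0,-2,3.4],0],[9.18,[0,-2,3.4],0]]' 20; python3 -c "
from h import *
togo([.4903,.2196,.2],-.299)"
```

```text
t: 0.52
tool_pos: [0.359, 0.459, 0.2263]
ee_rot: [0.105, 0.699, -0.105, 0.699]
wrist_force: [0.9, 0.7, -0.1]
width: 0.0919
t 0.52 tcp [0.359  0.459  0.2263] axis [-0.    -0.001 -1.   ] cur yaw -0.298 F [ 0.85  0.74 -0.08] w 0.0919
shift cm (tool xyz) [  2.64 -19.03  19.58] turn deg 0.1 j7 0.29
```

```bash
python3 -m handwheel '[[9.18,[0,-2.4,2.5],0],[9.18,[0,-2.4,2.5],0],[9.18,[0,-2.4,2.5],0],[9.18,[0,-2.4,2.5],0],[9.18,[0,-2.4,2.5],0]]'; python3 -m handwheel '[[9.18,[0.5,-2.3,2.4],0],[9.18,[0.5,-2.3,2.4],0],[9.18,[0.5,-1.5,1.5],0],[9.18,[0.5,-0.9,0.8],0],[9.18,[0,0,0],0]]';python3 - <<'E'
from h import *
cv2.imwrite("pics/top1.png",cv2.resize(env.camera("top")[100:300,200:520,::-1],None,fx=2.5,fy=2.5,interpolation=2))
togo([.4903,.2196,.1],-.299)
E
```

```text
t: 0.93
tool_pos: [0.4428, 0.3073, 0.2265]
ee_rot: [0.105, 0.699, -0.105, 0.699]
wrist_force: [-0.0, 0.6, -0.4]
width: 0.0921
t: 1.35
tool_pos: [0.4903, 0.2181, 0.2056]
ee_rot: [0.106, 0.699, -0.107, 0.699]
wrist_force: [-1.3, -0.1, -0.0]
width: 0.0917
t 1.4 tcp [0.4895 0.2206 0.2061] axis [-0.001 -0.001 -1.   ] cur yaw -0.3 F [0.54 1.46 0.2 ] w 0.0917
shift cm (tool xyz) [10.61 -0.06  0.12] turn deg -0.1 j7 0.8
```

View pics/top1.png

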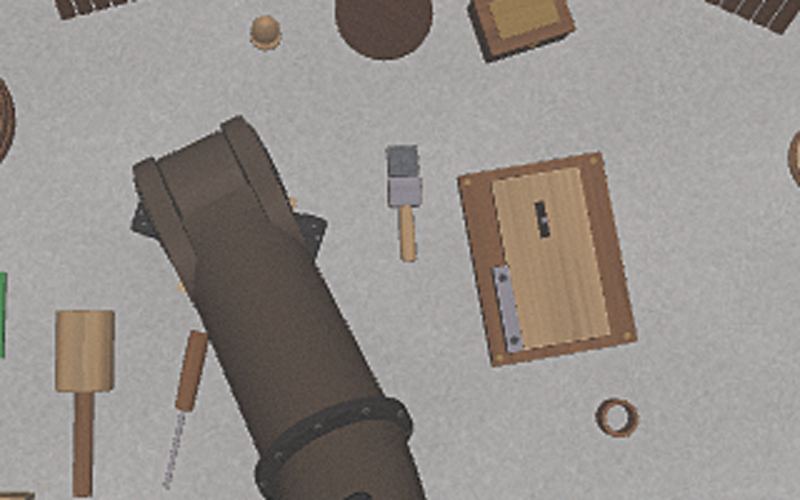

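```bash
python3 -m handwheel '[[9.18,[2.8,0,0.1],0],[9.18,[2.8,0,0],0],[9.18,[2.8,0,0],0],[9.18,[2.5,0,0],0],[9.18,[1.5,0,0],0]]'; python3 -m handwheel '[[9.18,[2,0,0],0],[9.18,[2,0,0],0],[9.18,[1.5,0,0],0],[9.18,[0.6,0,0],0],[9.18,[0,0,0],0]]';python3 - <<'E'
from h import *
cv2.imwrite("pics/side1.png",cv2.resize(env.camera("side")[160:260,230:360,::-1],None,fx=6,fy=6,interpolation=2))
togo([.4903,.2196,.018],-.299)
E
```

```text
t: 1.82
tool_pos: [0.4885, 0.2231, 0.0804]
ee_rot: [0.104, 0.7, -0.104, 0.698]
wrist_force: [0.0, 0.0, -0.0]
width: 0.0918
t: 2.23
tool_pos: [0.4891, 0.2225, 0.0205]
ee_rot: [0.104, 0.7, -0.105, 0.698]
wrist_force: [0.0, 0.6, 0.8]
width: 0.0918
t 2.28 tcp [0.4899 0.2224 0.0216] axis [-0.001  0.    -1.   ] cur yaw -0.297 F [-0.11  0.53  0.05] w 0.0919
shift cm (tool xyz) [ 0.36 -0.26  0.12] turn deg 0.1 j7 0.83
```

View pics/side1.png

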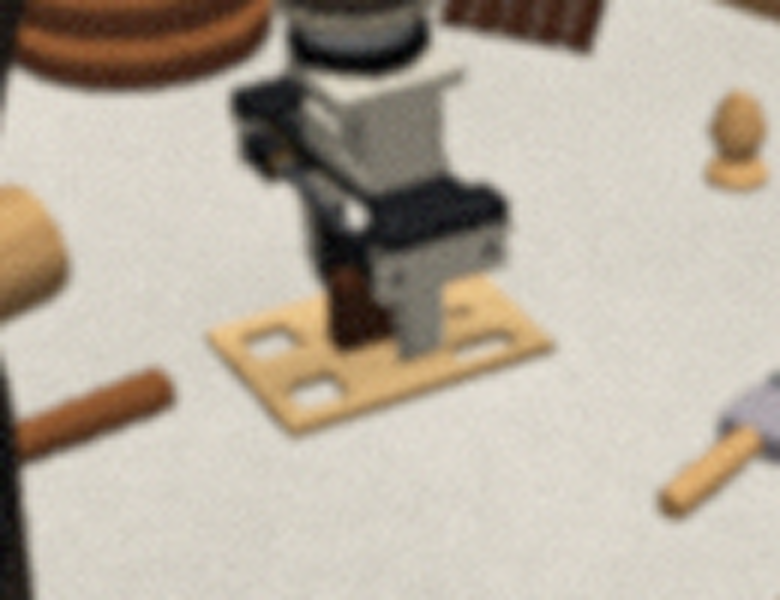

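```bash
python3 -m handwheel '[[9.18,[0.3,-0.25,0.1],0],[5,[0,0,0],0],[3,[0,0,0],0],[1.5,[0,0,0],0],[1.0,[0,0,0],0]]' 40; python3 -m handwheel '[[1,[0,0,0],0],[1,[0,0,0],0],[1,[0,0,0],0],[1,[0,0,0],0],[1,[0,0,0],0]]';  python3 -m handwheel '[[1,[0,0,0],0],[1,[0,0,0],0],[1,[0,0,0],0],[1,[0,0,0],0],[1,[0,0,0],0]]'
python3 - <<'E'
from h import *
togo([.4903,.2196,.018],-.299)
E
```

```text
t: 2.7
tool_pos: [0.4912, 0.2184, 0.0192]
ee_rot: [0.105, 0.699, -0.105, 0.699]
wrist_force: [0.1, 0.4, -0.7]
width: 0.0696
t: 3.12
tool_pos: [0.4909, 0.2183, 0.0187]
ee_rot: [0.105, 0.699, -0.105, 0.699]
wrist_force: [-0.1, -0.3, 0.1]
width: 0.0364
t: 3.53
tool_pos: [0.491, 0.2185, 0.0187]
ee_rot: [0.105, 0.699, -0.105, 0.699]
wrist_force: [-0.3, 1.1, 0.2]
width: 0.0197
t 3.53 tcp [0.491  0.2185 0.0187] axis [ 0.  0. -1.] cur yaw -0.298 F [-0.35  1.15  0.16] w 0.0197
shift cm (tool xyz) [ 0.07  0.09 -0.1 ] turn deg 0.0 j7 0.84
```

```bash
python3 -m handwheel '[[1,[-0.5,0,0],0],[1,[-1.5,0,0],0],[1,[-3,0,0],0],[1,[-3,0,0],0],[1,[-2,0,0],0]]'; python3 -m handwheel '[[1,[-2,0,0],0],[1,[-1,0,0],0],[1,[0,0,0],0],[1,[0,0,0],0],[1,[0,0,0],0]]'
python3 - <<'E'
from h import *
cv2.imwrite("pics/side2.png",cv2.resize(env.camera("side")[120:260,230:420,::-1],None,fx=4,fy=4,interpolation=2))
togo([.4903,.2196,.15],-.299)
E
```

```text
t: 3.95
tool_pos: [0.4913, 0.2182, 0.1212]
ee_rot: [0.105, 0.699, -0.105, 0.7]
wrist_force: [0.1, 1.2, -1.8]
width: 0.0199
t: 4.37
tool_pos: [0.4901, 0.2178, 0.1475]
ee_rot: [0.105, 0.7, -0.106, 0.699]
wrist_force: [0.1, -0.2, -3.1]
width: 0.02
t 4.42 tcp [0.4901 0.2178 0.1473] axis [-0.002 -0.001 -1.   ] cur yaw -0.298 F [ 0.4   0.32 -2.11] w 0.0199
shift cm (tool xyz) [-0.27  0.18 -0.03] turn deg 0.0 j7 0.81
```

View pics/side2.png

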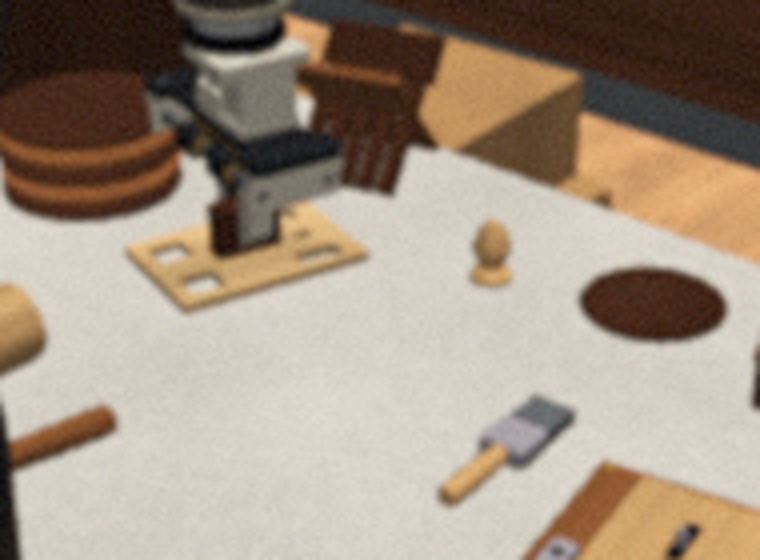

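```bash
python3 -m handwheel '[[1,[0,0,0],-6.8],[1,[0,0,0],-6.8],[1,[0,0,0],-6.8],[1,[0,0,0],-6.8],[1,[0,0,0],-6.8]]' 60
python3 - <<'E'
from h import *
togo([.498,-.181,.12],.293)
E
```

```text
t: 4.83
tool_pos: [0.4902, 0.2179, 0.1473]
ee_rot: [-0.106, 0.7, 0.106, 0.698]
wrist_force: [-1.0, 0.3, -1.9]
width: 0.0197
t 4.83 tcp [0.4902 0.2179 0.1473] axis [-0.002 -0.001 -1.   ] cur yaw 0.301 F [-1.03  0.34 -1.88] w 0.0197
shift cm (tool xyz) [  2.77 -38.33 -11.07] turn deg 0.5 j7 1.35
```

```bash
python3 -m handwheel '[[1,[0,-1,-0.3],0],[1,[0,-2,-0.6],0],[1,[0,-3,-0.9],0],[1,[0,-3.3,-1],0],[1,[0,-3.3,-1],0]]'
python3 -m handwheel '[[1,[0,-3.3,-1],0],[1,[0,-3.3,-1],0],[1,[0,-3.3,-1],0],[1,[0,-3.3,-1],0],[1,[0,-3.3,-1],0]]'
python3 -m handwheel '[[1,[0,-3,-0.9],0],[1,[0,-2.5,-0.7],0],[1,[0,-2,-0.5],0],[1,[0,-1,-0.2],0],[1,[0,0,0],0]]'
python3 - <<'E'
from h import *
togo([.498,-.181,.12],.293)
for n in("side","top"):
    a=env.camera(n);cv2.imwrite(f"pics/{n}3.png",a[:,:,::-1])
a=cv2.imread("pics/side3.png");cv2.imwrite("pics/s3c.png",cv2.resize(a[190:320,320:460],None,fx=5,fy=5,interpolation=2)[:600])
a=cv2.imread("pics/top3.png");cv2.imwrite("pics/t3c.png",cv2.resize(a[150:260,360:480],None,fx=5,fy=5,interpolation=2))
E
```

```text
t: 5.25
tool_pos: [0.4903, 0.0846, 0.1478]
ee_rot: [-0.103, 0.7, 0.102, 0.699]
wrist_force: [0.6, -0.6, -1.8]
width: 0.0198
t: 5.67
tool_pos: [0.4901, -0.0881, 0.148]
ee_rot: [-0.102, 0.7, 0.102, 0.699]
wrist_force: [1.7, 0.6, -1.9]
width: 0.0196
t: 6.08
tool_pos: [0.4931, -0.1767, 0.1481]
ee_rot: [-0.102, 0.7, 0.101, 0.699]
wrist_force: [-0.1, 0.7, -2.2]
width: 0.0198
t 6.08 tcp [ 0.4931 -0.1767  0.1481] axis [-0.001 -0.001 -1.   ] cur yaw 0.288 F [-0.13  0.69 -2.19] w 0.0198
shift cm (tool xyz) [ 2.81 -0.55  0.35] turn deg -0.3 j7 2.15
```

View pics/s3c.png

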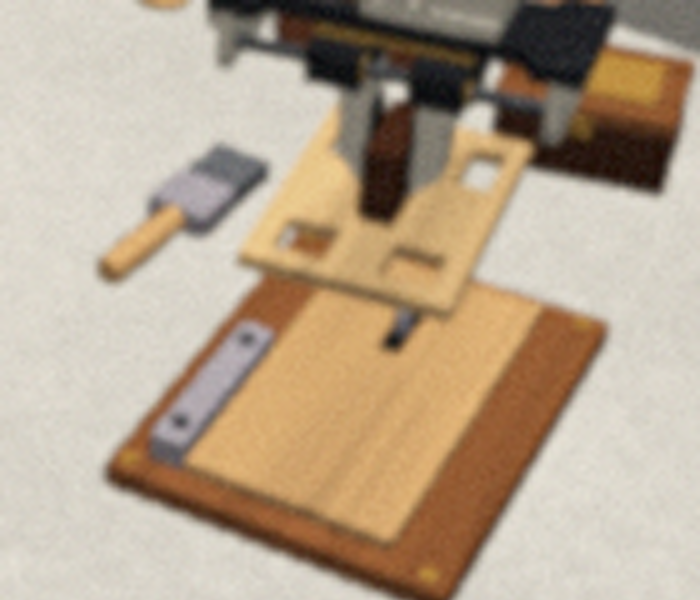

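View pics/t3c.png

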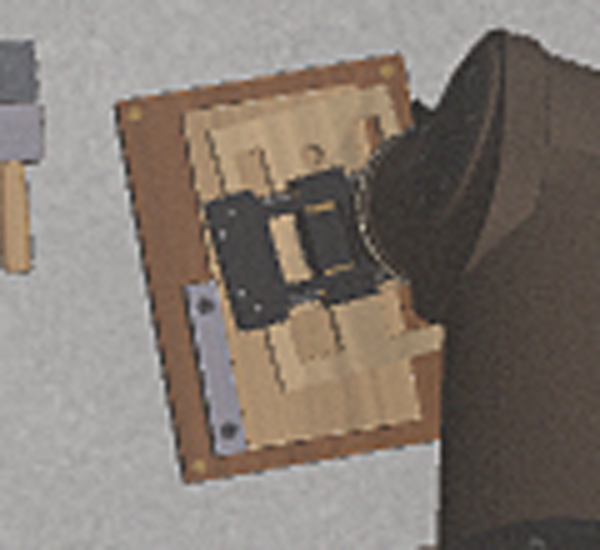

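```bash
python3 - <<'E'
from h import *
np.set_printoptions(precision=4,suppress=True)
h=ray("top",un([(315,154)],5,360,150)[0],.1374-.003); print("hole top",h)
# predicted from tcp
y=.288; o=np.array([.4931,-.1767]); print("pred hole",o+.049*np.array([np.cos(y),np.sin(y)]))
c=un([(240,261),(455,311),(530,147)],5,320,190)
for z in(.1294,.1374):
  print([ray("side",p,z)[:2] for p in c])
from numpy import array
P=place([o[0]-.001*np.cos(y),o[1]-.001*np.sin(y),y],array([(-80,55,129.4),(-80,-55,129.4),(80,-55,133.4)])/1000.)
print(P, proj("side",P)-c)
a=cv2.imread("pics/top3.png");cv2.imwrite("pics/t3d.png",cv2.resize(a[165:195,400:450],None,fx=15,fy=15,interpolation=2))
a=cv2.imread("pics/top0.png");cv2.imwrite("pics/t0d.png",cv2.resize(a[175:200,405:430],None,fx=24,fy=24,interpolation=2))
a=cv2.imread("pics/side0.png");cv2.imwrite("pics/s0d.png",cv2.resize(a[245:265,385:415],None,fx=24,fy=24,interpolation=2))
E
```

```text
hole top [ 0.5416 -0.1635  0.1344]
pred hole [ 0.5401 -0.1628]
[array([ 0.4055, -0.1463]), array([ 0.4425, -0.2495]), array([ 0.5928, -0.2014])]
[array([ 0.3967, -0.1525]), array([ 0.4332, -0.2545]), array([ 0.5818, -0.207 ])]
[[ 0.3998 -0.147   0.1294]
 [ 0.4311 -0.2524  0.1294]
 [ 0.5845 -0.207   0.1334]] [[-1.135   1.1205]
 [-1.5347  2.6706]
 [ 0.3438  0.8145]]
```

View pics/t3d.png

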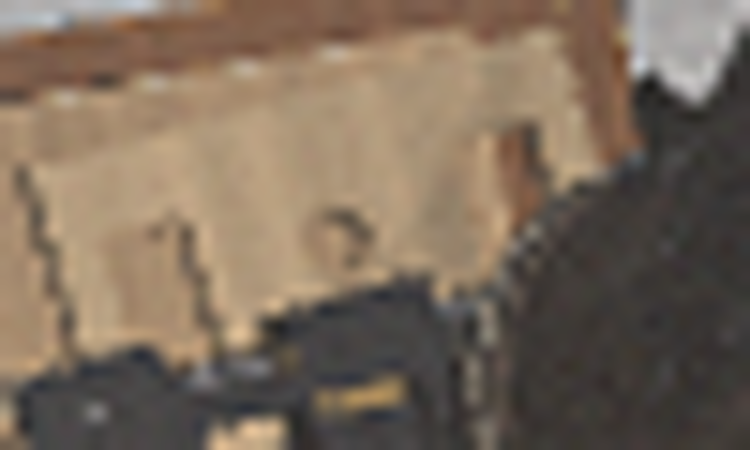

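View pics/t0d.png

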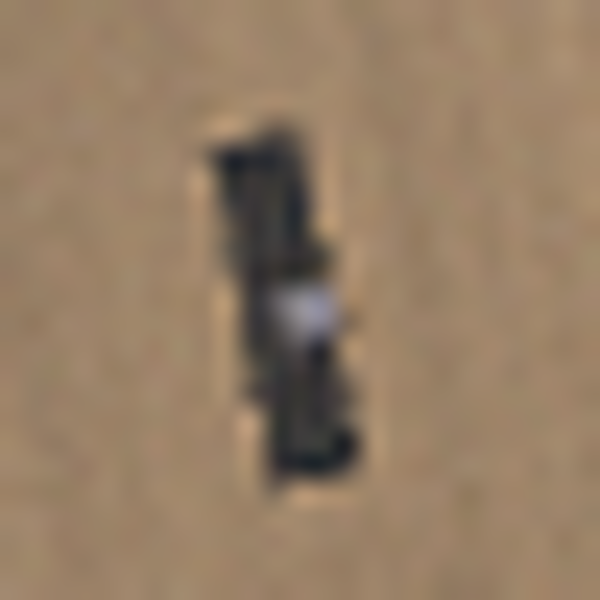

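View pics/s0d.png

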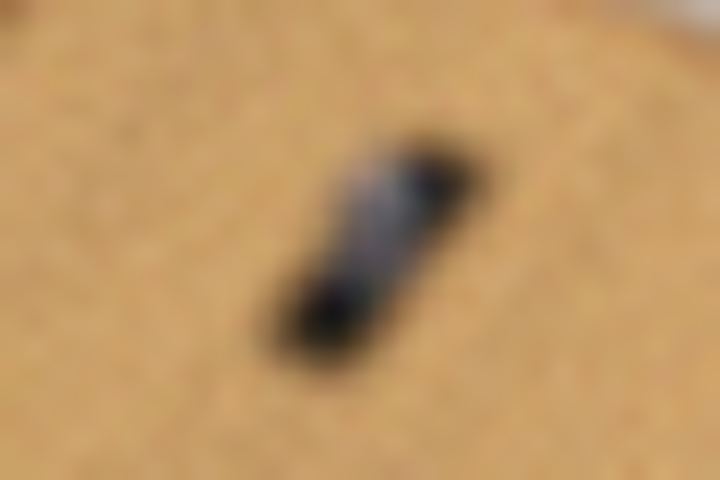

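```bash
python3 - <<'E'
from h import *
np.set_printoptions(precision=4,suppress=True)
T=lambda p:un([p],24,405,175)[0]; S=lambda p:un([p],24,385,245)[0]
a=ray("top",T((252,138)),.024);b=ray("top",T((318,475)),.024);print("top slot",a,b,(a+b)/2,np.arctan2(*(a-b)[1::-1]),np.linalg.norm(a-b))
a=ray("side",S((458,155)),.024);b=ray("side",S((315,345)),.024);print("side slot",a,b,(a+b)/2,np.arctan2(*(a-b)[1::-1]),np.linalg.norm(a-b))
print("tip top",ray("top",T((307,312)),.037),"tip side",ray("side",S((372,185)),.037),"mid",ray("side",S((378,225)),.031))
E
```

```text
top slot [ 0.5535 -0.1662  0.024 ] [ 0.5084 -0.1753  0.024 ] [ 0.5309 -0.1707  0.024 ] 0.19961466458547802 0.04600374987189225
side slot [ 0.5545 -0.1666  0.024 ] [ 0.5135 -0.174   0.024 ] [ 0.534  -0.1703  0.024 ] 0.1784576340319585 0.041661371284341685
tip top [ 0.529  -0.1706  0.037 ] tip side [ 0.5283 -0.1707  0.037 ] mid [ 0.5292 -0.1715  0.031 ]
```

```bash
python3 -m handwheel '[[1,[1,-0.2,0.2],0],[1,[2,-0.2,0.2],0],[1,[2,0,0],0],[1,[2,0,0],0],[1,[1,0,0],0]]'
python3 -m handwheel '[[1,[0.3,0,0],0],[1,[0,0,0],0],[1,[0,0,0],0],[1,[0,0,0],0],[1,[0,0,0],0]]'
python3 - <<'E'
from h import *
togo([.4982,-.1799,.0567],.293)
for n in("side","top"):
    a=env.camera(n);cv2.imwrite(f"pics/{n}4.png",a[:,:,::-1])
a=cv2.imread("pics/side4.png");cv2.imwrite("pics/s4c.png",cv2.resize(a[200:310,330:450],None,fx=5,fy=5,interpolation=2))
a=cv2.imread("pics/top4.png");cv2.imwrite("pics/t4c.png",cv2.resize(a[155:225,375:465],None,fx=8,fy=8,interpolation=2))
E
```

```text
t: 6.6
tool_pos: [0.498, -0.1743, 0.066]
ee_rot: [-0.104, 0.7, 0.105, 0.698]
wrist_force: [0.5, -0.1, -1.5]
width: 0.0195
t: 7.02
tool_pos: [0.4998, -0.1765, 0.0667]
ee_rot: [-0.104, 0.699, 0.104, 0.7]
wrist_force: [-0.1, -0.6, -2.4]
width: 0.0198
t 7.02 tcp [ 0.4998 -0.1765  0.0667] axis [ 0.002 -0.    -1.   ] cur yaw 0.295 F [-0.07 -0.61 -2.39] w 0.0198
shift cm (tool xyz) [ 1.   -0.28 -0.25] turn deg 0.1 j7 2.17
```

View pics/s4c.png

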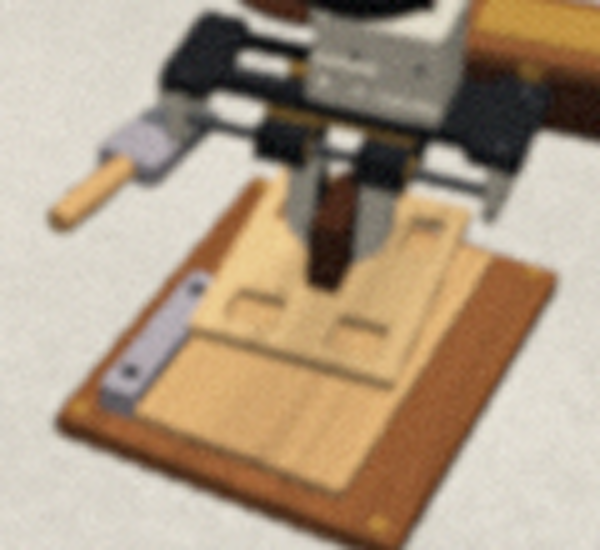

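View pics/t4c.png

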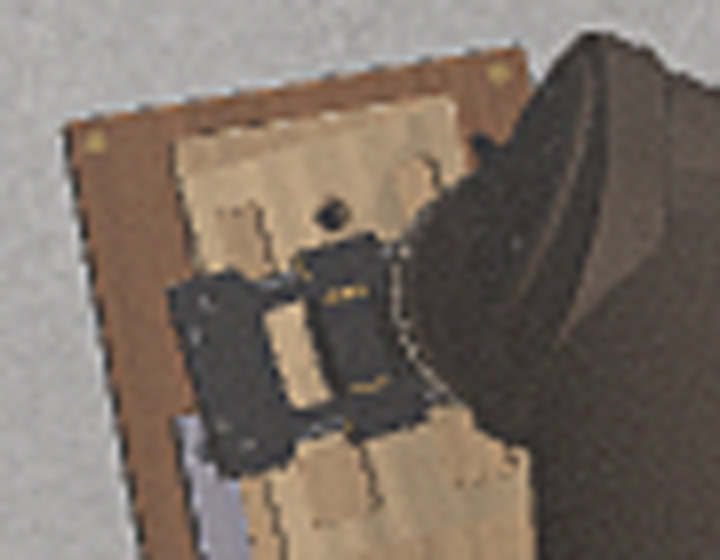

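```bash
python3 - <<'E'
from h import *
h=ray("top",un([(333,213)],8,375,155)[0],.053); print(h)
d=np.array([.529,-.171])-h[:2]; y=.295;u=np.array([np.cos(y),np.sin(y)]);v=np.array([-u[1],u[0]]);print("pin rel hole in template",d@u*1000,d@v*1000)
t=np.array([.4998,-.1765]);d=np.array([.529,-.171])-t; print("pin rel tcp",d@u*1000,d@v*1000)
E
```

```text
[ 0.54749861 -0.16322624  0.053     ]
pin rel hole in template -19.95964999644924 -2.059672502531192
pin rel tcp 29.537691731453638 -3.2271918408448137
```

```bash
python3 -m handwheel '[[1,[0.3,-0.25,0],0],[1,[0.3,0,0],0],[1,[0.1,0,0],0],[1,[0,0,0],0],[1,[0,0,0],0]]'
python3 -m handwheel '[[1,[0,0,0],0],[1,[0.1,0,0],0],[1,[0,0,0],0],[1,[0,0,0],0],[1,[0,0,0],0]]'
python3 -m handwheel '[[1,[0.05,0,0],0],[1,[0,0,0],0],[1,[0,0,0],0],[1,[0,0,0],0],[1,[0,0,0],0]]'
```

```text
t: 7.53
tool_pos: [0.4996, -0.1788, 0.0585]
ee_rot: [-0.104, 0.7, 0.104, 0.699]
wrist_force: [1.1, 0.8, -2.3]
width: 0.0197
t: 7.95
tool_pos: [0.4998, -0.1788, 0.0577]
ee_rot: [-0.104, 0.699, 0.104, 0.699]
wrist_force: [-0.5, 0.4, -2.0]
width: 0.0196
t: 8.37
tool_pos: [0.4998, -0.1788, 0.0572]
ee_rot: [-0.104, 0.699, 0.104, 0.699]
wrist_force: [-0.0, -0.2, -2.3]
width: 0.0198
```

```bash
python3 -m handwheel '[[1,[0.05,0,0],0],[1,[0,0,0],0],[1,[0,0,0],0],[1,[0,0,0],0],[1,[0,0,0],0]]'
python3 -m handwheel '[[1,[0.05,0,0],0],[1,[0,0,0],0],[1,[0,0,0],0],[1,[0,0,0],0],[1,[0,0,0],0]]'; python3 -c "
from plant import env
print(env.read_state()['wrist_force'],env.read_state()['moment'])"
```

```text
t: 8.78
tool_pos: [0.4998, -0.1788, 0.0567]
ee_rot: [-0.104, 0.699, 0.104, 0.699]
wrist_force: [-0.4, 0.5, -1.0]
width: 0.0197
t: 9.2
tool_pos: [0.4998, -0.1788, 0.0564]
ee_rot: [-0.104, 0.699, 0.104, 0.7]
wrist_force: [-1.7, 0.2, 4.9]
width: 0.0196
[-1.7499543   0.16157077  4.90430918] [0.21817399 0.27536158 0.00646327]
```

```bash
python3 -m handwheel '[[1,[-0.01,0,0],0],[1,[0,0,0],0],[1,[0,0,0],0],[1,[0,0,0],0],[1,[0,0,0],0]]'
python3 -m handwheel '[[1,[0,0,-0.1],0],[1,[0,0,-0.1],0],[1,[0,0,-0.1],0],[1,[0,0,-0.1],0],[1,[0,0,-0.1],0]]'
python3 -m handwheel '[[1,[0,0,-0.1],0],[1,[0,0,-0.1],0],[1,[0,0,-0.1],0],[1,[0,0,-0.1],0],[1,[0,0,0],0]]'
```

```text
t: 9.62
tool_pos: [0.4998, -0.1788, 0.0564]
ee_rot: [-0.104, 0.699, 0.104, 0.699]
wrist_force: [-2.2, 1.0, 5.6]
width: 0.0196
t: 10.03
tool_pos: [0.4955, -0.1803, 0.0565]
ee_rot: [-0.104, 0.699, 0.104, 0.7]
wrist_force: [2.2, 0.9, 3.1]
width: 0.0197
t: 10.45
tool_pos: [0.4911, -0.1815, 0.0564]
ee_rot: [-0.104, 0.699, 0.104, 0.7]
wrist_force: [3.2, 0.6, 3.9]
width: 0.0201
```

```bash
python3 -m handwheel '[[1,[0,0,-0.1],0],[1,[0,0,-0.1],0],[1,[0,0,-0.1],0],[1,[0,0,-0.1],0],[1,[0,0,0],0]]'
python3 -m handwheel '[[1,[0,0,-0.1],0],[1,[0,0,0],0],[1,[0,0,-0.1],0],[1,[0,0,0],0],[1,[0,0,0],0]]'
python3 -m handwheel '[[1,[0,0,-0.1],0],[1,[0,0,0],0],[1,[0,0,-0.1],0],[1,[0,0,0],0],[1,[0,0,0],0]]'
```

```text
t: 10.87
tool_pos: [0.4868, -0.1827, 0.0562]
ee_rot: [-0.104, 0.7, 0.104, 0.699]
wrist_force: [2.1, 1.2, 2.5]
width: 0.0197
t: 11.28
tool_pos: [0.4842, -0.1831, 0.0558]
ee_rot: [-0.104, 0.7, 0.104, 0.699]
wrist_force: [-0.3, 0.4, -2.0]
width: 0.0197
t: 11.7
tool_pos: [0.4834, -0.1837, 0.0563]
ee_rot: [-0.104, 0.699, 0.104, 0.699]
wrist_force: [0.9, -0.0, -2.6]
width: 0.0201
```

```bash
python3 -m handwheel '[[1,[0,0,-0.1],0],[1,[0,0,-0.1],0],[1,[0.05,0,0],0],[1,[0,0,0],0],[1,[0,0,0],0]]'
python3 -m handwheel '[[1,[0.05,0,0],0],[1,[0,0,0],0],[1,[0.05,0,0],0],[1,[0,0,0],0],[1,[0,0,0],0]]'
```

```text
t: 12.12
tool_pos: [0.4816, -0.1843, 0.0558]
ee_rot: [-0.104, 0.699, 0.104, 0.699]
wrist_force: [0.2, -0.4, -2.5]
width: 0.0197
t: 12.53
tool_pos: [0.4816, -0.1843, 0.0548]
ee_rot: [-0.104, 0.699, 0.104, 0.699]
wrist_force: [0.2, -0.4, -2.3]
width: 0.0197
```

```bash
python3 -m handwheel '[[1,[0.05,0,0],0],[1,[0,0,0],0],[1,[0.05,0,0],0],[1,[0,0,0],0],[1,[0,0,0],0]]'
python3 -m handwheel '[[1,[0.05,0,0],0],[1,[0,0,0],0],[1,[0.05,0,0],0],[1,[0,0,0],0],[1,[0,0,0],0]]'
```

```text
t: 12.95
tool_pos: [0.4816, -0.1843, 0.0538]
ee_rot: [-0.104, 0.699, 0.104, 0.699]
wrist_force: [-0.2, -0.2, -1.9]
width: 0.0199
t: 13.37
tool_pos: [0.4816, -0.1843, 0.0528]
ee_rot: [-0.104, 0.699, 0.104, 0.699]
wrist_force: [0.6, 0.4, -2.2]
width: 0.0199
```

```bash
python3 -m handwheel '[[1,[0.1,0,0],0],[1,[0.1,0,0],0],[1,[0.1,0,0],0],[1,[0.1,0,0],0],[1,[0,0,0],0]]'
python3 -m handwheel '[[1,[0.1,0,0],0],[1,[0.1,0,0],0],[1,[0.1,0,0],0],[1,[0.1,0,0],0],[1,[0,0,0],0]]'
```

```text
t: 13.78
tool_pos: [0.4814, -0.1843, 0.0486]
ee_rot: [-0.104, 0.7, 0.104, 0.699]
wrist_force: [0.5, -0.6, -0.9]
width: 0.0194
t: 14.2
tool_pos: [0.4815, -0.1843, 0.0446]
ee_rot: [-0.104, 0.7, 0.104, 0.699]
wrist_force: [-0.9, -0.3, -3.7]
width: 0.0192
```

```bash
python3 -m handwheel '[[1,[0.08,0,0],0],[1,[0,0,0],0],[1,[0.05,0,0],0],[1,[0,0,0],0],[1,[0,0,0],0]]'
python3 -m handwheel '[[1,[0.03,0,0],0],[1,[0,0,0],0],[1,[0.03,0,0],0],[1,[0,0,0],0],[1,[0,0,0],0]]'
```

```text
t: 14.62
tool_pos: [0.4815, -0.1843, 0.0435]
ee_rot: [-0.104, 0.699, 0.104, 0.699]
wrist_force: [0.4, -0.7, -2.4]
width: 0.02
t: 15.03
tool_pos: [0.4816, -0.1843, 0.0429]
ee_rot: [-0.104, 0.699, 0.104, 0.699]
wrist_force: [-1.0, 0.7, -1.1]
width: 0.0199
```

```bash
python3 -m handwheel '[[1,[0.02,0,0],0],[1,[0,0,0],0],[1,[0,0,0],0],[1,[0,0,0],0],[1,[0,0,0],0]]'
python3 -m handwheel '[[1,[0,0.09,0],1],[1,[0,0.09,0],1],[1,[0,0.09,0],1],[1,[0,0,0],0],[1,[0,0,0],0]]'
python3 - <<'E'
from h import *
togo([.4815,-.1843,.0429],.193)
for n in("side","top"):
    a=env.camera(n);cv2.imwrite(f"pics/{n}5.png",a[:,:,::-1])
a=cv2.imread("pics/side5.png");cv2.imwrite("pics/s5c.png",cv2.resize(a[210:310,330:450],None,fx=6,fy=6,interpolation=2))
a=cv2.imread("pics/top5.png");cv2.imwrite("pics/t5c.png",cv2.resize(a[155:255,375:465],None,fx=6,fy=6,interpolation=2))
E
```

```text
t: 15.45
tool_pos: [0.4816, -0.1843, 0.0427]
ee_rot: [-0.104, 0.699, 0.104, 0.699]
wrist_force: [0.4, 0.4, -2.4]
width: 0.0199
t: 15.87
tool_pos: [0.4808, -0.1816, 0.0428]
ee_rot: [-0.086, 0.702, 0.086, 0.702]
wrist_force: [-0.5, 0.5, -1.2]
width: 0.0201
t 15.87 tcp [ 0.4808 -0.1816  0.0428] axis [-0.  0. -1.] cur yaw 0.243 F [-0.55  0.51 -1.2 ] w 0.0201
shift cm (tool xyz) [-0.01 -0.28  0.  ] turn deg 2.8 j7 2.16
```

View pics/s5c.png

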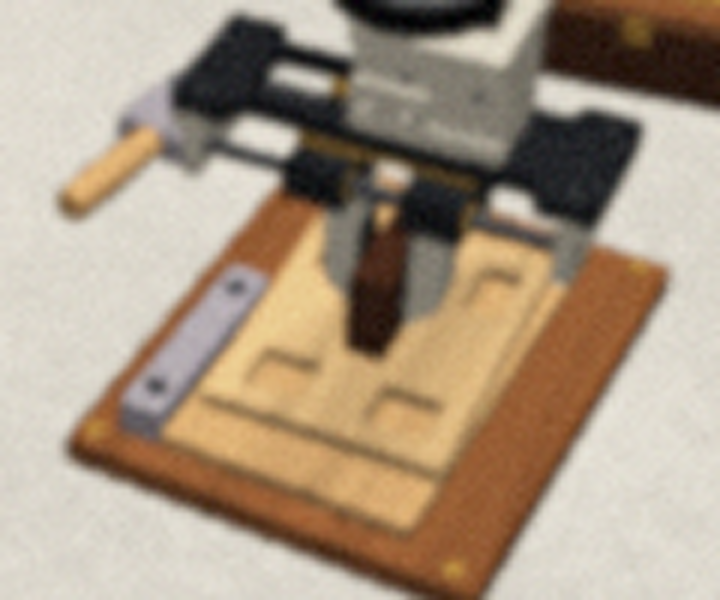

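View pics/t5c.png

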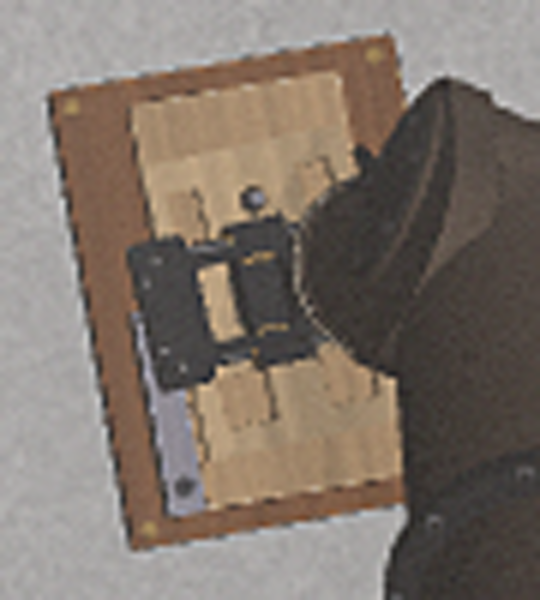

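```bash
python3 -m handwheel '[[1,[0,0.09,0],1],[1,[0,0.09,0],1],[1,[0,0,0],0],[1,[0,0,0],0],[1,[0,0,0],0]]'
python3 -m handwheel '[[1,[0,0.05,0],0.5],[1,[0,0,0],0],[1,[0,0,0],0],[1,[0,0,0],0],[1,[0,0,0],0]]'
python3 - <<'E'
from h import *
togo([.4815,-.1843,.0429],.193);print(env.read_state()["moment"])
for n in("side","top"):
    a=env.camera(n);cv2.imwrite(f"pics/{n}6.png",a[:,:,::-1])
a=cv2.imread("pics/side6.png");cv2.imwrite("pics/s6c.png",cv2.resize(a[240:300,340:420],None,fx=10,fy=10,interpolation=2))
a=cv2.imread("pics/top6.png");cv2.imwrite("pics/t6c.png",cv2.resize(a[155:255,375:465],None,fx=6,fy=6,interpolation=2))
E
```

```text
t: 16.38
tool_pos: [0.4804, -0.1799, 0.0427]
ee_rot: [-0.073, 0.703, 0.073, 0.703]
wrist_force: [-1.1, 0.5, 0.6]
width: 0.0196
t: 16.8
tool_pos: [0.4804, -0.1795, 0.0427]
ee_rot: [-0.07, 0.704, 0.07, 0.704]
wrist_force: [-0.3, 1.1, -0.9]
width: 0.0195
t 16.8 tcp [ 0.4804 -0.1795  0.0427] axis [ 0.  0. -1.] cur yaw 0.199 F [-0.29  1.06 -0.93] w 0.0195
shift cm (tool xyz) [-0.02 -0.5   0.02] turn deg 0.3 j7 2.12
[ 0.06445832  0.01259977 -0.01560589]
```

View pics/s6c.png

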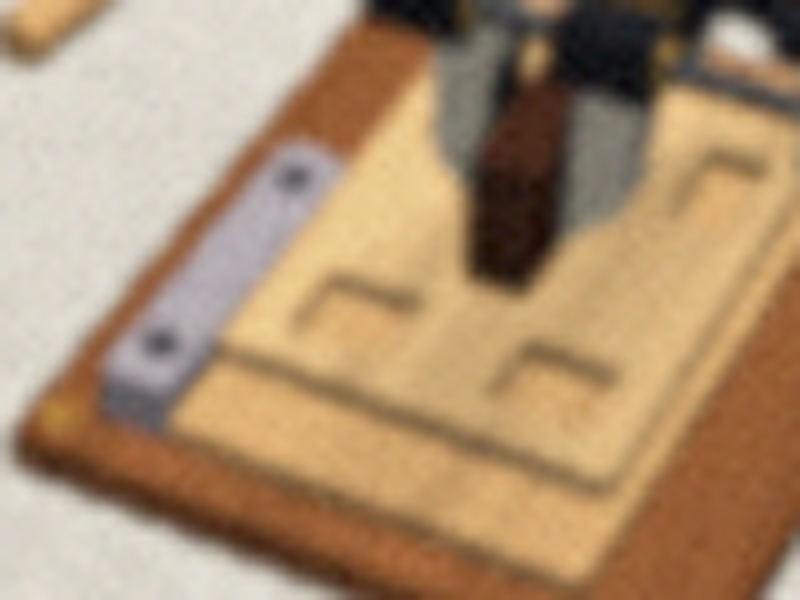

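View pics/t6c.png

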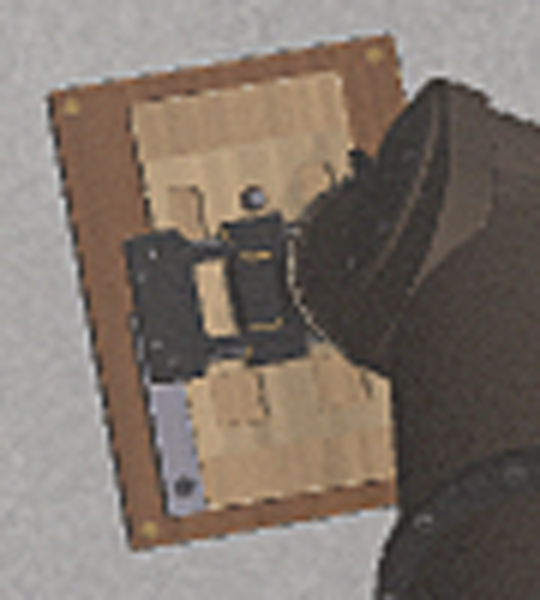

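```bash
for i in 1; do python3 -m handwheel '[[1,[0,0.04,0],0.5],[1,[0,0,0],0],[1,[0,0,0],0],[1,[0,0,0],0],[1,[0,0,0],0]]'; done;  python3 -c "
from h import *
togo([.4815,-.1843,.0429],.193);print(env.read_state()['moment'])"
python3 -m handwheel '[[1,[0,0.04,0],0.5],[1,[0,0,0],0],[1,[0,0,0],0],[1,[0,0,0],0],[1,[0,0,0],0]]';python3 -c "
from h import *
togo([.4815,-.1843,.0429],.193);print(env.read_state()['moment'])"
```

```text
t: 17.32
tool_pos: [0.4803, -0.1793, 0.0427]
ee_rot: [-0.067, 0.704, 0.067, 0.704]
wrist_force: [-0.5, -2.5, -1.7]
width: 0.0195
t 17.32 tcp [ 0.4803 -0.1793  0.0427] axis [ 0. -0. -1.] cur yaw 0.19 F [-0.51 -2.52 -1.71] w 0.0195
shift cm (tool xyz) [-0.02 -0.51  0.03] turn deg -0.2 j7 2.11
[-0.34609918  0.02090479  0.17208837]
t: 17.73
tool_pos: [0.4801, -0.1796, 0.0428]
ee_rot: [-0.064, 0.704, 0.064, 0.704]
wrist_force: [-0.8, -5.2, -1.5]
width: 0.0194
t 17.73 tcp [ 0.4801 -0.1796  0.0428] axis [ 0.    -0.001 -1.   ] cur yaw 0.181 F [-0.8  -5.24 -1.48] w 0.0194
shift cm (tool xyz) [-0.01 -0.48  0.05] turn deg -0.7 j7 2.1
[-1.17091902  0.09529941  0.50023679]
```

```bash
python3 -m handwheel '[[1,[0.02,-0.03,0],-0.4],[1,[0,0,0],0],[1,[0,0,0],0],[1,[0,0,0],0],[1,[0,0,0],0]]';python3 -c "
from h import *
togo([.4815,-.1843,.0429],.193);print(env.read_state()['moment'])"
python3 -m handwheel '[[2.2,[0,0,0],0],[2.6,[0,0,0],0],[3.5,[0,0,0],0],[5,[0,0,0],0],[6.5,[0,0,0],0]]'
python3 -m handwheel '[[6.5,[0,0,0],0],[6.5,[0,0,0],0],[6.5,[0,0,0],0],[6.5,[0,0,0],0],[6.5,[0,0,0],0]]'
```

```text
t: 18.15
tool_pos: [0.4802, -0.1794, 0.0427]
ee_rot: [-0.067, 0.704, 0.066, 0.704]
wrist_force: [-0.7, -5.0, 3.2]
width: 0.0197
t 18.15 tcp [ 0.4802 -0.1794  0.0427] axis [ 0. -0. -1.] cur yaw 0.188 F [-0.65 -5.    3.21] w 0.0197
shift cm (tool xyz) [-0.02 -0.5   0.03] turn deg -0.3 j7 2.11
[-0.94607502  0.35226357  0.20299033]
t: 18.57
tool_pos: [0.4802, -0.1785, 0.0424]
ee_rot: [-0.067, 0.704, 0.067, 0.704]
wrist_force: [-0.5, 0.2, 0.2]
width: 0.0414
t: 18.98
tool_pos: [0.4802, -0.179, 0.0425]
ee_rot: [-0.067, 0.704, 0.067, 0.704]
wrist_force: [-0.3, 0.6, 0.1]
width: 0.0648
```

Released; lift straight up, then swing clear and inspect.

```bash
python3 -m handwheel '[[6.5,[-1,0,0],0],[6.5,[-2,0,0],0],[6.5,[-3,0,0],0],[6.5,[-3,0,0],0],[6.5,[-3,0,0],0]]'
python3 -m handwheel '[[6.5,[0,2,0],0],[6.5,[0,3,0],0],[6.5,[0,3.5,0],0],[6.5,[0,3.5,0],0],[6.5,[0,3.5,0],0]]'
python3 -m handwheel '[[6.5,[0,3.5,0],0],[6.5,[0,3,0],0],[6.5,[0,1.5,0],0],[6.5,[0,0,0],0],[6.5,[0,0,0],0]]'
python3 - <<'E'
from h import *
for n in("side","top"):
    a=env.camera(n);cv2.imwrite(f"pics/{n}7.png",a[:,:,::-1])
a=cv2.imread("pics/side7.png");cv2.imwrite("pics/s7c.png",cv2.resize(a[225:310,335:445],None,fx=7,fy=7,interpolation=2))
a=cv2.imread("pics/top7.png");cv2.imwrite("pics/t7c.png",cv2.resize(a[155:255,375:465],None,fx=6,fy=6,interpolation=2))
E
```

```text
t: 19.4
tool_pos: [0.4798, -0.179, 0.1645]
ee_rot: [-0.066, 0.704, 0.066, 0.704]
wrist_force: [0.4, 0.2, -0.3]
width: 0.0652
t: 19.82
tool_pos: [0.4507, -0.0256, 0.1634]
ee_rot: [-0.066, 0.704, 0.066, 0.704]
wrist_force: [-0.1, -0.5, -0.6]
width: 0.0648
t: 20.23
tool_pos: [0.4361, 0.0524, 0.1632]
ee_rot: [-0.067, 0.704, 0.067, 0.704]
wrist_force: [0.4, -0.2, -0.1]
width: 0.0651
```

View pics/s7c.png

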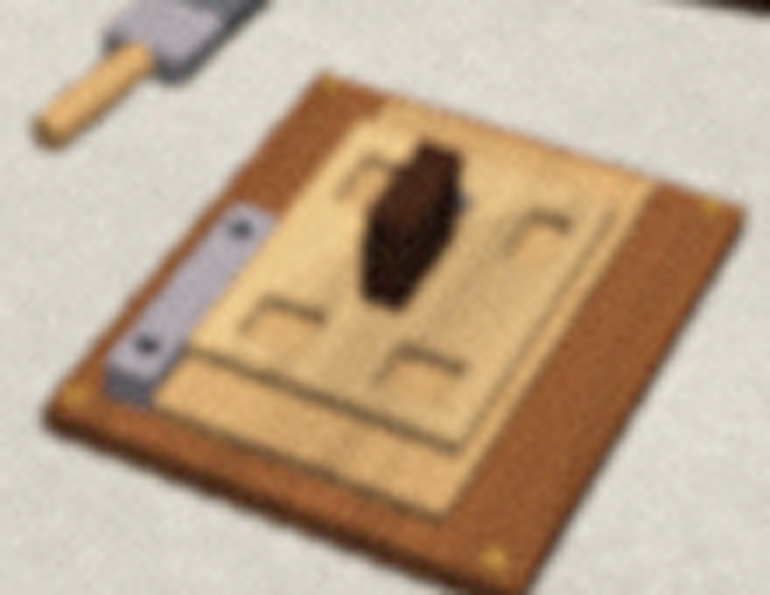

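View pics/t7c.png

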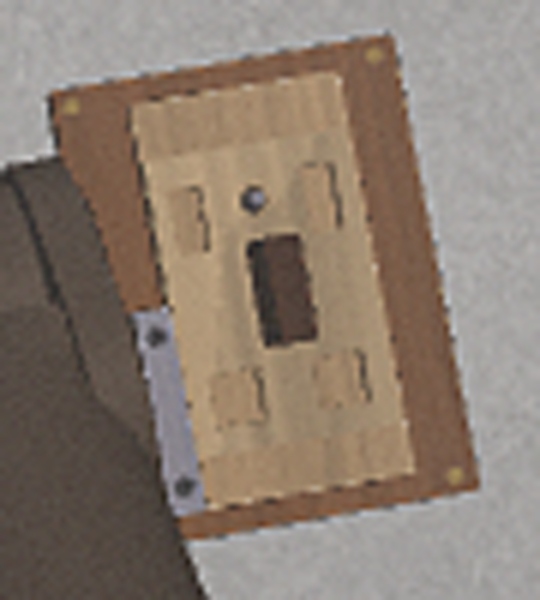

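View pics/top7.png

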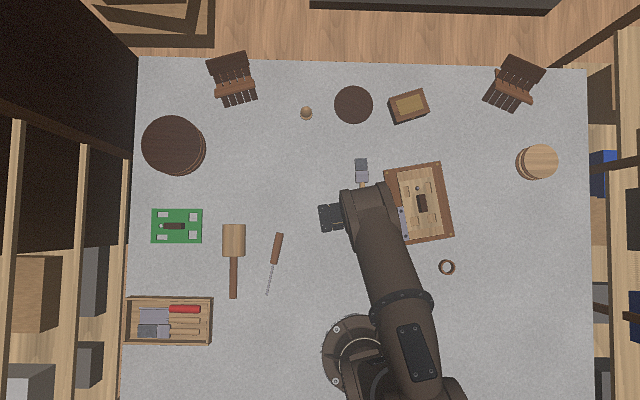

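```bash
python3 - <<'E'
from h import *
np.set_printoptions(precision=4,suppress=True)
px=un([(190,350),(457,452),(613,212)],7,335,225)
r,f=fit([("side",[(-80,55,32),(-80,-55,30),(80,-55,32)],px)],[.48,-.18,.19]);print(r.x,f(r.x).round(1))
env.finish_job()
E
```

```text
[ 0.4767 -0.1814  0.2004] [-0.7 -0.3  0.4  0.4  0.2 -0.3]
the job is handed in; nothing more can be done
```

The template is fitted on the jig with the pin in its round hole and its long edge against the stop bar. It is released, and the job is handed in at about 20 s of the 69 s allowed.

**How it went:**
- I gripped the handle and rested the underside on the pin tip about 20 mm from the hole, pressing with roughly 7 N.
- I slid it back along its own length until the contact force vanished, then lowered it 14 mm onto the deck without any jamming.
- I turned it about the pin until the bar pushed back with about 5 N, eased off slightly, opened the fingers, and moved the arm away.
- No wrist-force reading came near the 25 N limit. These were read once per move, so short peaks in between would not show.

**Last checks:**
- The final pictures show the template flat, the pin in the hole, no visible gap at the bar, and the other objects where they were. The brush is partly hidden by the arm in the top view, but the side view shows it undisturbed.
- The template's angle came out at 0.188 rad from the tool at release and 0.200 rad from a rough side-camera fit. The jig was measured at about 0.19 rad (0.178 to 0.201 across fits), so they agree within the 0.05 rad tolerance.
- The gap at the rear corner was not measured directly. I judge it at about 1 mm, from the contact I felt and how little I backed off.

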